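Find the optics case with a loose part and show it over the alignment disc

ROBOT

A 6-joint arm with a two-finger parallel gripper is mounted at the origin on the work surface. World frame = base frame: x ahead of the robot, y to its left, z up, the work surface at z = 0. Lengths are in mm, angles in rad, forces in N, time in s.
With the tool pointing down it reaches from about 350 to 950 mm from the base axis. Payload 17.4 kg.
Tool frame: the origin (TCP) lies at the very end of the fingers, on their centre line; the grasp point (between the pads) lies 19 mm behind it; z points along the fingers, y is the line along which they close (so a half turn about z gives the same grasp; the last joint's range is limited). The gripper opens to 93 mm and grips with 3 to 60 N. Pads are 15 mm wide; open, the fingers measure 128 mm over their backs; the gripper's body (75 mm by 188 mm) begins 65 mm behind the grasp point.
Start: joints at [-1.29, 0.116, 1.442, -0, 1.584, -0.038], TCP at [211.554, -640.997, 218.646] pointing down, gripper open.
Joint ranges: [-2.83, 2.83], [-0.83, 2.19], [0.07, 2.5], [-1.14, 4.28], [0.01, 3], [-2.97, 2.97]. Speed limits (rad/s): [1.89, 1.89, 2.22, 3.14, 3.14, 3.14].

INTERFACE

Orientations are given as a rotation vector (axis times angle).
In Python, from cell import observe, camera, job gives the robot as it stands.
- The arm moves only by the shell command python3 -m creep 'ROWS' [FORCE]. ROWS is a JSON object of lists of equal length, an entry for each row: "rot": the turn, a rotation vector about the tool's x, y, z in degrees, a list of three; "delta_pos": the shift along the tool's x, y, z in cm, a list of three; "gripper": the closure in counts, from 0 (fully open) to 255 (shut). A call has 1 to 12 rows; each row is the pose to reach, as a shift and turn from the pose commanded when the call began, along the tool's axes at that moment; what a row does not reach only later rows make up. A row lasts 1/8 s, in which the tool goes at most 62.5 mm and 10.7 degrees, less where a joint would pass 70% of its speed; a pose out of reach is approached as far as the arm can. A call with a gripper value outside its range is refused whole. The fingers move at their own pace and stop on an object; FORCE is the grip in N (left out, the last holds). Time passes only in rows, so rows that repeat a pose let the fingers close. It gives the time, the measured TCP pose, the force, the opening and the grip force at its end, in the units of the state.
- observe(): the state, without advancing time (a new reading comes with each control period).
- camera(name): name is "scene" or "side" or "wrist"; returns a dict with "frame" (480x640x3 uint8, red, green, blue), "K" (3x3 intrinsics, pixels), "dist_coeffs" ([k1, k2, p1, p2, k3] as OpenCV has them; the pictures are not rectified), "R" (3x3) and "t" (3): a world point X has camera coordinates R X + t. Camera axes: x right, y down, z forward; pixel columns grow to the right and rows downward; lengths in mm; the calibration is good to about 2 mm. A picture is of the moment at which its call begins. There is no depth.
- job.close_job(): hands the job in; it is judged then, once.
The state is a dict: "clock": time; "q": joint angles; "dq": joint speeds; "effort": joint torques, N m; "position": TCP position; "tool_rot": TCP orientation; "wrist_force": force on the tool from outside, world axes, zero at the start; "wrist_torque": the same for the moment, N m; "opening": opening from 0.0 (shut) to 1.0 (fully open); "grasp_force": force on a finger pad.
Only numpy, scipy, OpenCV 4.12 (cv2) and the standard library are available. Lean on these libraries where they do the work, as an engineer would, in place of code of your own. Each camera call takes 0.05 s, during which the arm holds its last target. There are 200 camera calls.

TASK

One of the three sealed grey cases on the bench has a part loose inside: pick each one up in turn, left, then middle, then right, shake it briskly back and forth well clear of the bench to feel whether it rattles, and stand the sound ones back upright where they were. Then bring the rattling case forward and finish while holding it still and level, lid up, above the middle of the round aluminium disc, its underside about 15 cm above the bench; do not put it down or let go, and leave the other things on the bench where they are.

Things in the scene. Friction and masses are not known exactly. Their poses are not given: they have to be found in the camera images.
- case_left: the left (as the robot sees them; left is +y) of three identical sealed grey plastic cases in a row, lid up; origin at the centre of its underside; x along its length, y width, z up. Outside 110 mm long, 50 wide, 50 high, plain rigid walls, to be gripped across the width. Mass 0.2 to 0.68 kg, each different, so weight is no guide. It cannot be opened.
- case_mid: the middle (as the robot sees them; left is +y) of three identical sealed grey plastic cases in a row, lid up; origin at the centre of its underside; x along its length, y width, z up. Closed space inside: 102 mm long, 42 wide, 39 high, floor 7 mm up. In one of the three (any, drawn anew) a steel ball, 33 mm, 148 g, is free in it; in the other two nothing moves.
- case_right: the right (as the robot sees them; left is +y) of three identical sealed grey plastic cases in a row, lid up; origin at the centre of its underside; x along its length, y width, z up. Rocked or shaken lengthwise, the loose ball rolls from end to end and knocks on the walls: felt at the wrist as knocks of force and a shift of the moment.
- disc: round bare-aluminium alignment disc fixed to the bench beyond the row of cases, 90 mm across, 12 mm high; origin at the centre of its underside, at bench height
- lens_cap: white lens cap, disc 32 mm across, 9 mm high, lying flat between the left and middle cases; origin at the centre of its underside
- retaining_ring: brass ring, 34 mm across, 7 mm high, lying flat between the middle and right cases; origin at the centre of its underside
- lens_post: small lens on a steel post with a round black foot 48 mm across, 96 mm tall, beyond the left case; origin at the centre of its underside
- driver: black-handled screwdriver, 170 mm long, lying beyond the right case; origin under its middle
- wipe_bottle: white bottle, 56 mm across, 130 mm tall, standing right of the right case; origin at the centre of its underside
Mind the look-alikes: they are no part of the job. What is shaped like the case_right but red or turquoise is not meant.

How it is judged:
By the outcome, as a careful person would: the job done as asked, in the order asked, and still so for the second after the job is handed in, while the arm keeps its last pose, push and grip.
It also fails if it takes over 72 s, if anything falls off the work surface, if the arm or the gripper's body presses on something with over 40 N, if the wrist force passes 120 N, or if a joint passes its speed limit or range.

## Working session

There is one attempt and no reset: what is moved stays moved. The work goes in short steps, Python scripts to look and compute and a shell command to move; the robot and the scene stay as the last step left them, time stands still between calls to the robot, and variables do not carry over. Pictures are saved under pics/ and viewed, at most 10 in all, crops included, and the job is handed in when it is done.

```bash
mkdir -p pics; ls
python3 - <<'E'
from cell import observe,camera
import cv2
s=observe(); print(s)
for n in("scene","side"):
    c=camera(n); cv2.imwrite(f"pics/{n}0.png",c["frame"][...,::-1]); print(n,c["K"],c["R"],c["t"],c["dist_coeffs"])
E
```

```text
pics
{'clock': 0.0, 'q': array([-1.28977121e+00,  1.16513688e-01,  1.44227825e+00,  4.65993130e-06,
        1.58396811e+00, -3.77976783e-02]), 'dq': array([-0.00037556, -0.0001083 ,  0.00172722,  0.00067144,  0.0002056 ,
        0.00121858]), 'effort': array([-4.87167606e-03, -7.21272254e+01, -6.22617173e+01,  7.76340882e-02,
        2.38437922e-02, -1.10073556e-04]), 'position': array([ 211.51732777, -640.79467271,  217.87843115]), 'tool_rot': array([-3.10061539e+00, -4.98503348e-01,  2.15113501e-04]), 'wrist_force': array([ 0.51194404, -0.36471462,  0.65613939]), 'wrist_torque': array([-0.00411716, -0.01097297, -0.01518658]), 'grasp_force': 0.0, 'opening': 1.0015153287497716}
scene [[622.68069124   0.         322.32617294]
 [  0.         622.68069124 235.45960249]
 [  0.           0.           1.        ]] [[ 8.72356072e-01  4.88870987e-01  2.01431296e-04]
 [ 2.92370222e-01 -5.21383889e-01 -8.01672311e-01]
 [-3.91809311e-01  6.99402601e-01 -5.97763720e-01]] [-369.82262284  -97.47356458 1845.83053101] [-0.02559019  0.          0.          0.          0.        ]
side [[514.14995208   0.         320.87295635]
 [  0.         514.14995208 238.73160139]
 [  0.           0.           1.        ]] [[-0.98842348 -0.15118299 -0.01275671]
 [-0.08249037  0.60607039 -0.791122  ]
 [ 0.12733565 -0.78091125 -0.61152534]] [ 444.16987096   93.6112044  1010.26012368] [0.0086232 0.        0.        0.        0.       ]
```

View pics/scene0.png

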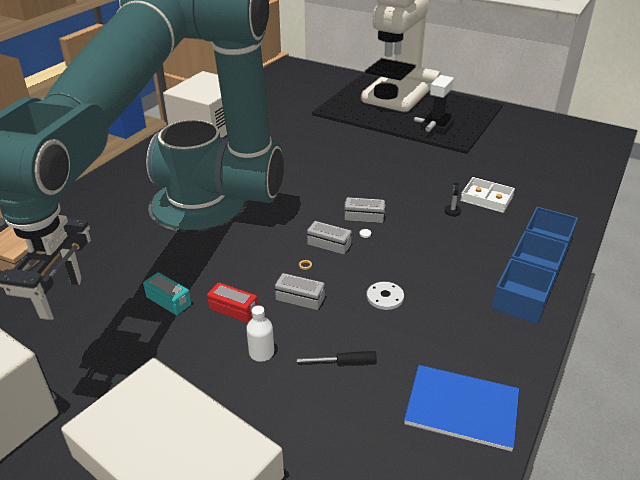

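View pics/side0.png

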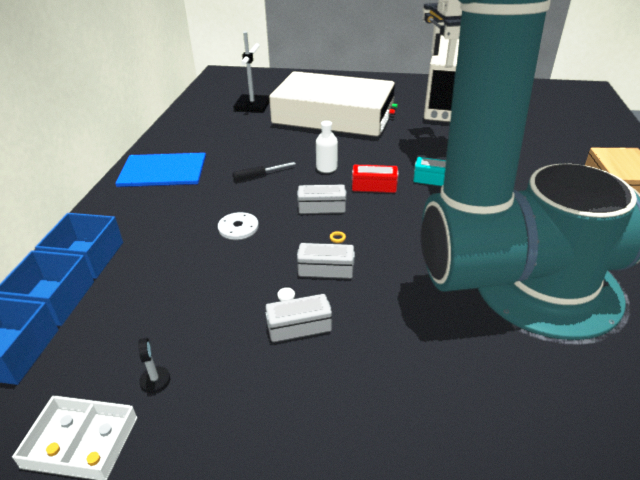

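Candidates, in scene pixels:
- **Grey cases:** left (365,209), middle (329,237) and right (300,290).
- **Look-alikes:** red (232,301) and turquoise (167,293), both rejected by colour.
- **Other things:** disc (385,294), lens cap (365,233), ring (305,265).

The side view shows the cases at (299,317), (326,260) and (322,198). Next I'll measure them.

```bash
cat > h.py <<'E'
import numpy as np,cv2
from cell import observe,camera
def ray(c,uv,z):
    p=cv2.undistortPoints(np.array(uv,float).reshape(-1,1,2),c["K"],np.array(c["dist_coeffs"]))[:,0]
    d=np.c_[p,np.ones(len(p))]@c["R"]; o=-c["R"].T@c["t"]
    return (o+d*((z-o[2])/d[:,2])[:,None])
E
python3 - <<'E'
from h import *
seeds={"scene":[(365,209),(329,237),(300,290),(385,294)],"side":[(299,317),(326,260),(322,198),(238,225)]}
rows=[]
for n in seeds:
    c=camera(n); f=c["frame"]; hsv=cv2.cvtColor(f,cv2.COLOR_RGB2HSV)
    m=((hsv[...,2]>85)&(hsv[...,1]<60)).astype(np.uint8)
    k,lab,st,ce=cv2.connectedComponentsWithStats(m)
    for i,(u,v) in enumerate(seeds[n]):
        w=lab[v-8:v+9,u-8:u+9]; l=np.bincount(w[w>0]).argmax()
        mm=(lab==l).astype(np.uint8); pts=cv2.findContours(mm,0,1)[0]; pts=max(pts,key=len)[:,0]
        h=cv2.convexHull(pts); 
        if i==3: 
            W=ray(c,pts,12); print(n,"disc",cv2.minEnclosingCircle(W[:,:2].astype(np.float32)));continue
        poly=cv2.approxPolyDP(h,3,True)[:,0]
        print(n,i,st[l],[(tuple(map(int,p)),np.round(a).tolist(),np.round(b).tolist()) for p,a,b in zip(poly,ray(c,poly,50)[:,:2],ray(c,poly,0)[:,:2])])
    u,v=seeds[n][1]
    if n=="side":
        cv2.imwrite("pics/crop.png",cv2.resize(f[160:360,240:380,::-1],None,fx=3,fy=3,interpolation=cv2.INTER_CUBIC)[:600])
E
```

```text
scene 0 [344 197  42  16 509] [((347, 197), [407.0, 175.0], [372.0, 243.0]), ((382, 199), [498.0, 215.0], [469.0, 285.0]), ((384, 212), [531.0, 158.0], [503.0, 226.0]), ((345, 209), [430.0, 118.0], [397.0, 184.0])]
scene 1 [307 221  45  33 985] [((307, 229), [385.0, -15.0], [350.0, 44.0]), ((317, 221), [391.0, 30.0], [355.0, 91.0]), ((350, 230), [487.0, 37.0], [457.0, 99.0]), ((350, 244), [515.0, -17.0], [486.0, 42.0]), ((344, 253), [519.0, -58.0], [491.0, -1.0]), ((308, 244), [421.0, -70.0], [387.0, -14.0])]
scene 2 [ 275  273   50   37 1248] [((281, 274), [424.0, -205.0], [391.0, -156.0]), ((323, 282), [527.0, -181.0], [499.0, -131.0]), ((323, 298), [555.0, -230.0], [528.0, -182.0]), ((317, 309), [561.0, -269.0], [534.0, -223.0]), ((276, 299), [462.0, -286.0], [430.0, -241.0]), ((275, 284), [431.0, -243.0], [398.0, -196.0])]
scene disc ((658.9244995117188, -110.57963562011719), 50.828922271728516)
side 0 [ 265  287   67   55 2652] [((265, 304), [522.0, 173.0], [538.0, 124.0]), ((282, 287), [502.0, 126.0], [516.0, 74.0]), ((324, 293), [423.0, 131.0], [431.0, 79.0]), ((331, 307), [406.0, 164.0], [412.0, 115.0]), ((331, 330), [398.0, 217.0], [405.0, 172.0]), ((272, 341), [491.0, 254.0], [504.0, 212.0])]
side 1 [ 296  242   59   36 1870] [((299, 244), [494.0, -4.0], [508.0, -66.0]), ((352, 244), [388.0, -19.0], [393.0, -82.0]), ((352, 277), [377.0, 81.0], [382.0, 25.0]), ((299, 275), [477.0, 89.0], [489.0, 34.0])]
side 2 [ 297  184   50   30 1367] [((344, 184), [431.0, -246.0], [439.0, -327.0]), ((344, 212), [417.0, -130.0], [425.0, -201.0]), ((299, 212), [515.0, -117.0], [531.0, -187.0]), ((299, 185), [536.0, -228.0], [553.0, -307.0])]
side disc ((655.7669677734375, -101.05947875976562), 56.00330352783203)
```

View pics/crop.png

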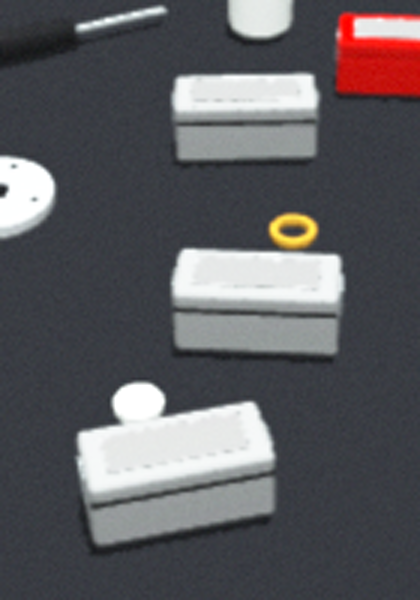

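The crop shows three grey, lidded cases; the red one is separate. The cap sits beside the left case and the ring beside the middle one. Now I'll measure the nearby objects and work out the first approach.

```bash
cat >> h.py <<'E'
from scipy.spatial.transform import Rotation as Ro
def go(x,y,z,yaw):
    s=observe(); R=Ro.from_rotvec(s["tool_rot"]); T=Ro.from_euler("z",yaw,degrees=True)*Ro.from_euler("x",180,degrees=True)
    print("clock",s["clock"],"delta cm",np.round(R.inv().apply(np.array([x,y,z])-s["position"])/10,2),"rot deg",np.round((R.inv()*T).as_rotvec(degrees=True),2))
E
python3 - <<'E'
from h import *
c=camera("side");s=camera("scene")
print("cap",ray(c,[(286,294)],9),ray(s,[(365,233)],9))
print("ring",ray(c,[(338,237)],7),ray(s,[(305,265)],7))
print("bottle base",ray(c,[(327,172),(316,165),(338,165)],0),ray(s,[(261,361),(248,350),(274,350)],0))
print("post",ray(c,[(154,380)],0),ray(s,[(453,211)],0))
print("disc",ray(c,[(238,225)],12),ray(s,[(385.5,294)],12))
go(463,170,220,22.5)
E
```

```text
cap [[501.69852994 101.08860375   9.        ]] [[504.84710709  95.25825023   9.        ]]
ring [[425.42088017 -93.71375267   7.        ]] [[ 430.1446373  -102.24829105    7.        ]]
bottle base [[ 491.13241446 -381.02668713    0.        ]
 [ 526.15638476 -414.2145086     0.        ]
 [ 466.7621691  -421.93213721    0.        ]] [[ 509.03056531 -424.11865345    0.        ]
 [ 466.08173652 -411.45577811    0.        ]
 [ 516.21869927 -383.26409749    0.        ]]
post [[677.69904087 320.75472577   0.        ]] [[675.89579354 328.65322577   0.        ]]
disc [[ 654.6327485 -101.0251863   12.       ]] [[ 659.2203536  -107.30478171   12.        ]]
clock 0.3 delta cm [ 49.3  -69.12  -0.13] rot deg [-0.02 -0.   -4.23]
```

```bash
python3 -m creep '{"delta_pos":[[49.3,-69.1,0],[49.3,-69.1,0],[49.3,-69.1,0],[49.3,-69.1,0],[49.3,-69.1,0],[49.3,-69.1,0],[49.3,-69.1,0],[49.3,-69.1,0],[49.3,-69.1,0],[49.3,-69.1,0],[49.3,-69.1,0],[49.3,-69.1,0]],"rot":[[0,0,-4.2],[0,0,-4.2],[0,0,-4.2],[0,0,-4.2],[0,0,-4.2],[0,0,-4.2],[0,0,-4.2],[0,0,-4.2],[0,0,-4.2],[0,0,-4.2],[0,0,-4.2],[0,0,-4.2]],"gripper":[0,0,0,0,0,0,0,0,0,0,0,0]}' 20; python3 -c "
from h import *
go(463,170,220,22.5)"
```

```text
clock: 1.8
position: [433.9, 77.5, 219.0]
tool_rot: [3.081, 0.612, 0.002]
wrist_force: [2.1, -1.3, 0.0]
opening: 1.002
grasp_force: 0.0
clock 1.8 delta cm [ 6.22 -7.43 -0.1 ] rot deg [ 0.02 -0.06 -0.02]
```

```bash
python3 -m creep '{"delta_pos":[[4,-5,0],[4,-5,0],[4,-5,0]],"rot":[[0,0,0],[0,0,0],[0,0,0]],"gripper":[0,0,0]}'
python3 - <<'E'
from h import *
go(463,170,220,22.5)
c=camera("wrist"); cv2.imwrite("pics/w1.png",c["frame"][...,::-1])
import pickle; pickle.dump(c,open("w1.pkl","wb"))
E
```

```text
clock: 2.17
position: [451.5, 136.6, 218.5]
tool_rot: [3.081, 0.613, -0.001]
wrist_force: [-0.6, 0.2, 0.6]
opening: 0.996
grasp_force: 0.0
clock 2.175 delta cm [ 2.34 -2.64 -0.15] rot deg [0.01 0.03 0.01]
```

View pics/w1.png

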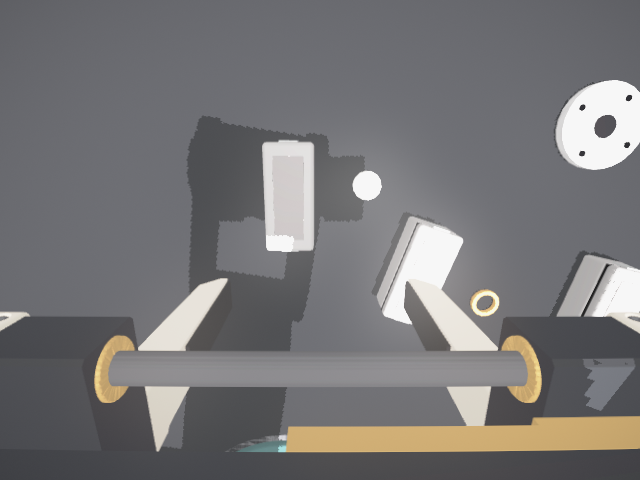

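The wrist view shows the left case lid with corners at about (263,142), (313,142), (314,250) and (267,250). The cap is at (367,185), the middle case at (420,270) and the disc hole at (605,126).

Run:
```python
from h import *; import pickle
c=pickle.load(open("w1.pkl","rb"))
P=ray(c,[(263,142),(313,142),(314,250),(267,250)],50)[:,:2];print(P.round(),P.mean(0),np.degrees(np.arctan2(*((P[0]+P[1]-P[2]-P[3])[::-1]))))
print("cap",ray(c,[(367,185)],9),"disc",ray(c,[(605,126)],12),"mid lid far edge",ray(c,[(411,216),(462,240)],50))
go(*P.mean(0),100,22.5)
```

```text
[[505. 214.]
 [523. 170.]
 [424. 128.]
 [405. 173.]] [463.97910652 171.57097102] 22.586410603223182
cap [[503.25166507  98.53218547   9.        ]] disc [[ 657.05275927 -107.01718773   12.        ]] mid lid far edge [[494.47400132  51.93845489  50.        ]
 [492.2310816   -8.23094631  50.        ]]
clock 2.225 delta cm [ 2.51 -2.81 11.86] rot deg [ 0.01  0.01 -0.06]
```

```bash
python3 -m creep '{"delta_pos":[[2.5,-2.8,4],[2.5,-2.8,10],[2.5,-2.8,16],[2.5,-2.8,19],[2.5,-2.8,20.2],[2.5,-2.8,20.2],[2.5,-2.8,20.2]],"rot":[[0,0,0],[0,0,0],[0,0,0],[0,0,0],[0,0,0],[0,0,0],[0,0,0]],"gripper":[0,0,0,0,0,0,0]}' 45; python3 -c "
from h import *
go(464,171.5,16,22.5)"; python3 -m creep '{"delta_pos":[[0,0,0],[0,0,0],[0,0,0],[0,0,0]],"rot":[[0,0,0],[0,0,0],[0,0,0],[0,0,0]],"gripper":[255,255,255,255]}' 45
```

```text
clock: 3.1
position: [465.0, 172.1, 18.3]
tool_rot: [-3.081, -0.611, -0.004]
wrist_force: [-0.3, 0.3, 0.4]
opening: 1.0
grasp_force: 0.0
clock 3.1 delta cm [-0.12  0.02  0.23] rot deg [ 0.01 -0.13 -0.07]
clock: 3.6
position: [464.1, 172.3, 16.7]
tool_rot: [-3.081, -0.612, -0.0]
wrist_force: [0.3, 0.7, 0.3]
opening: 0.623
grasp_force: 0.0
```

```bash
cat >> h.py <<'E'
def tq():
    s=observe(); R=Ro.from_rotvec(s["tool_rot"]).inv(); print("   F,T in tool axes",R.apply(s["wrist_force"]).round(2),R.apply(s["wrist_torque"]).round(3),"grip",s["grasp_force"].round(1),"op",round(s["opening"],3))
E
python3 -m creep '{"delta_pos":[[0,0,0],[0,0,0],[0,0,0]],"rot":[[0,0,0],[0,0,0],[0,0,0]],"gripper":[255,255,255]}'|tail -2;
python3 -m creep '{"delta_pos":[[0,0,-2],[0,0,-7],[0,0,-12],[0,0,-15],[0,0,-15],[0,0,-15],[0,0,-15]],"rot":[[0,0,0],[0,0,0],[0,0,0],[0,0,0],[0,0,0],[0,0,0],[0,0,0]],"gripper":[255,255,255,255,255,255,255]}'
python3 -c "
from h import *
tq()"
```

```text
opening: 0.535
grasp_force: 45.0
clock: 4.85
position: [463.5, 172.0, 164.8]
tool_rot: [3.081, 0.612, -0.004]
wrist_force: [0.0, 1.0, -2.6]
opening: 0.534
grasp_force: 45.0Traceback (most recent call last):
  File "<string>", line 3, in <module>
    tq()
    ~~^^
  File "h.py", line 12, in tq
    s=observe(); R=Ro.from_rotvec(s["tool_rot"]).inv(); print("   F,T in tool axes",R.apply(s["wrist_force"]).round(2),R.apply(s["wrist_torque"]).round(3),"grip",s["grasp_force"].round(1),"op",round(s["opening"],3))
                                                                                                                                                                  ^^^^^^^^^^^^^^^^^^^^^^
AttributeError: 'float' object has no attribute 'round'
```

```bash
sed -i 's/s\["grasp_force"\].round(1)/round(s["grasp_force"],1)/' h.py
T="python3 -c 'from h import tq;tq()'"; eval $T
python3 -m creep '{"delta_pos":[[4,0,0],[4,0,0],[-4,0,0],[-4,0,0],[4,0,0],[4,0,0],[-4,0,0],[-4,0,0],[4,0,0],[4,0,0],[-4,0,0],[-4,0,0]],"rot":[[0,0,0],[0,0,0],[0,0,0],[0,0,0],[0,0,0],[0,0,0],[0,0,0],[0,0,0],[0,0,0],[0,0,0],[0,0,0],[0,0,0]],"gripper":[255,255,255,255,255,255,255,255,255,255,255,255]}'|head -2; eval $T
python3 -m creep '{"delta_pos":[[8,0,0],[8,0,0],[0,0,0],[0,0,0],[8,0,0],[8,0,0],[4,0,0],[4,0,0]],"rot":[[0,0,0],[0,0,0],[0,0,0],[0,0,0],[0,0,0],[0,0,0],[0,0,0],[0,0,0]],"gripper":[255,255,255,255,255,255,255,255]}'|head -2; eval $T
python3 -m creep '{"delta_pos":[[0,0,0],[0,0,0],[0,0,0],[0,0,0],[0,0,0],[0,0,0]],"rot":[[0,6,0],[0,12,0],[0,12,0],[0,12,0],[0,12,0],[0,12,0]],"gripper":[255,255,255,255,255,255]}'|head -1; eval $T
python3 -m creep '{"delta_pos":[[0,0,0],[0,0,0],[0,0,0],[0,0,0],[0,0,0],[0,0,0],[0,0,0],[0,0,0]],"rot":[[0,-6,0],[0,-12,0],[0,-18,0],[0,-24,0],[0,-24,0],[0,-24,0],[0,-24,0],[0,-24,0]],"gripper":[255,255,255,255,255,255,255,255]}'|head -1; eval $T
python3 -m creep '{"delta_pos":[[0,0,0],[0,0,0],[0,0,0],[0,0,0]],"rot":[[0,6,0],[0,12,0],[0,12,0],[0,12,0]],"gripper":[255,255,255,255]}'|head -3; eval $T
```

```text
F,T in tool axes [ 0.42 -0.94  2.59] [-0.006 -0.013  0.008] grip 45.0 op 0.534
clock: 6.35
position: [424.9, 156.1, 164.7]
   F,T in tool axes [-0.34  0.13  2.3 ] [ 0.024  0.023 -0.003] grip 45.0 op 0.536
clock: 7.35
position: [462.4, 171.6, 165.5]
   F,T in tool axes [ 1.04 -0.31  2.67] [-0.034  0.026  0.058] grip 45.0 op 0.538
clock: 8.1
   F,T in tool axes [0.04 0.71 2.62] [-0.004 -0.16  -0.009] grip 45.0 op 0.534
clock: 9.1
   F,T in tool axes [ 1.74 -0.33  1.84] [-0.008  0.203 -0.071] grip 45.0 op 0.536
clock: 9.6
position: [464.0, 172.2, 166.9]
tool_rot: [3.081, 0.612, -0.002]
   F,T in tool axes [ 0.56 -0.13  2.68] [-0.026  0.     0.024] grip 45.0 op 0.534
```

```bash
T="python3 -c 'from h import tq;tq()'"
Z='{"delta_pos":[[0,0,0]],"rot":[[0,0,0]],"gripper":[255]}'
python3 -m creep '{"delta_pos":[[0,0,0],[0,0,0],[0,0,0],[0,0,0],[0,0,0],[0,0,0]],"rot":[[0,4,0],[0,4,0],[0,4,0],[0,4,0],[0,4,0],[0,4,0]],"gripper":[255,255,255,255,255,255]}'|head -1; eval $T
python3 -m creep '{"delta_pos":[[0,0,0]],"rot":[[0,0,0]],"gripper":[255]}'|head -1; eval $T
python3 -m creep '{"delta_pos":[[0,0,0]],"rot":[[0,0,0]],"gripper":[255]}'|head -1; eval $T
python3 -m creep '{"delta_pos":[[0,0,0],[0,0,0],[0,0,0],[0,0,0],[0,0,0],[0,0,0]],"rot":[[0,-8,0],[0,-8,0],[0,-8,0],[0,-8,0],[0,-8,0],[0,-8,0]],"gripper":[255,255,255,255,255,255]}'|head -1; eval $T
python3 -m creep '{"delta_pos":[[0,0,0]],"rot":[[0,0,0]],"gripper":[255]}'|head -1; eval $T
python3 -m creep '{"delta_pos":[[0,0,0]],"rot":[[0,0,0]],"gripper":[255]}'|head -1; eval $T
python3 -m creep '{"delta_pos":[[0,0,0],[0,0,0]],"rot":[[0,4,0],[0,4,0]],"gripper":[255,255]}'; eval $T
```

```text
clock: 10.35
   F,T in tool axes [-0.33  0.1   2.93] [ 0.033 -0.03   0.002] grip 45.0 op 0.537
clock: 10.48
   F,T in tool axes [0.18 0.5  2.89] [ 0.011 -0.038  0.003] grip 45.0 op 0.536
clock: 10.6
   F,T in tool axes [-0.18 -0.57  2.3 ] [-0.025 -0.058 -0.015] grip 45.0 op 0.537
clock: 11.35
   F,T in tool axes [-0.27  0.4   3.5 ] [ 0.019  0.095 -0.005] grip 45.0 op 0.533
clock: 11.48
   F,T in tool axes [ 0.69 -1.37  3.4 ] [-0.08   0.09   0.023] grip 45.0 op 0.535
clock: 11.6
   F,T in tool axes [-0.14 -0.34  2.8 ] [-0.001  0.064 -0.033] grip 45.0 op 0.533
clock: 11.85
position: [463.8, 172.1, 166.9]
tool_rot: [-3.081, -0.612, -0.001]
wrist_force: [-1.4, 0.3, -2.4]
opening: 0.533
grasp_force: 45.0
   F,T in tool axes [-1.17 -0.79  2.44] [ 0.05  -0.01  -0.006] grip 45.0 op 0.533
```

The moment scales linearly with tilt (0.34, against 0.335 expected for a rigid body), so the left case is sound. I'll put it back.

```bash
python3 -m creep '{"delta_pos":[[0,0,5],[0,0,10],[0,0,13],[0,0,14.3],[0,0,14.8],[0,0,15],[0,0,15]],"rot":[[0,0,0],[0,0,0],[0,0,0],[0,0,0],[0,0,0],[0,0,0],[0,0,0]],"gripper":[255,255,255,255,255,255,255]}'|head -4
python3 -m creep '{"delta_pos":[[0,0,0],[0,0,0],[0,0,0],[0,0,0],[0,0,0],[0,0,-4],[0,0,-10],[0,0,-15],[0,0,-18],[0,0,-18]],"rot":[[0,0,0],[0,0,0],[0,0,0],[0,0,0],[0,0,0],[0,0,0],[0,0,0],[0,0,0],[0,0,0],[0,0,0]],"gripper":[0,0,0,0,0,0,0,0,0,0]}'
python3 -c "
from h import *
go(425,11,220,6)"
```

```text
clock: 12.72
position: [464.6, 172.4, 17.6]
tool_rot: [-3.081, -0.612, -0.002]
wrist_force: [0.1, 0.4, -2.4]
clock: 13.98
position: [464.9, 172.5, 199.1]
tool_rot: [-3.081, -0.612, -0.006]
wrist_force: [0.5, 0.5, -0.5]
opening: 1.001
grasp_force: 0.0
clock 13.975 delta cm [-9.85 13.4  -2.12] rot deg [-1.000e-02 -2.200e-01  1.647e+01]
```

```bash
python3 -m creep '{"delta_pos":[[-9.8,13.4,-2],[-9.8,13.4,-2],[-9.8,13.4,-2],[-9.8,13.4,-2]],"rot":[[0,0,8],[0,0,16.5],[0,0,16.5],[0,0,16.5]],"gripper":[0,0,0,0]}'|head -2
python3 - <<'E'
from h import *
c=camera("wrist"); cv2.imwrite("pics/w2.png",c["frame"][...,::-1])
import pickle; pickle.dump(c,open("w2.pkl","wb"))
E
```

```text
clock: 14.48
position: [424.2, 9.0, 216.1]
```

View pics/w2.png

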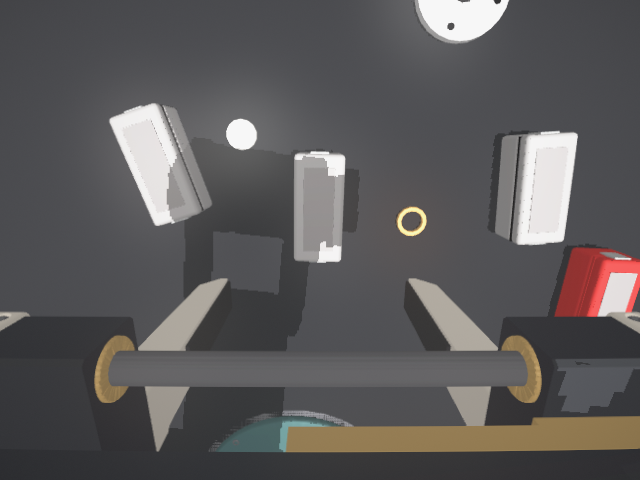

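The left case is standing upright again. The middle lid's corners are at (295,154), (344,154), (341,261) and (295,260). The right lid's corners are at (516,135), (576,134), (566,243) and (512,243).

Run:
```python
from h import *; import pickle
c=pickle.load(open("w2.pkl","rb"))
for q in ([(295,154),(344,154),(342,261),(295,260)],[(516,135),(576,134),(566,242),(512,243)],[(112,121),(157,104),(201,208),(157,223)]):
    P=ray(c,q,50)[:,:2];a=np.degrees(np.arctan2(*((P[0]+P[1]-P[2]-P[3])[::-1])));print(P.round().tolist(),P.mean(0),a)
P=ray(c,[(295,154),(344,154),(342,261),(295,260)],50)[:,:2];a=np.degrees(np.arctan2(*((P[0]+P[1]-P[2]-P[3])[::-1])))
go(*P.mean(0),16.7,a)
```

```text
[[490.0, 37.0], [494.0, -10.0], [387.0, -21.0], [383.0, 28.0]] [438.59268743   8.58732193] 5.3901964010181755
[[529.0, -169.0], [536.0, -225.0], [431.0, -248.0], [424.0, -192.0]] [ 479.88097415 -208.65819004] 12.644645688041802
[[502.0, 209.0], [521.0, 166.0], [428.0, 125.0], [408.0, 170.0]] [465.15878992 167.55895365] 23.250618182716085
clock 14.525 delta cm [ 1.39  0.31 19.91] rot deg [-0.01  0.03  0.44]
```

```bash
python3 -m creep '{"delta_pos":[[1.4,0.3,5],[1.4,0.3,10],[1.4,0.3,15],[1.4,0.3,18.5],[1.4,0.3,20],[1.4,0.3,20],[1.4,0.3,20],[1.4,0.3,20]],"rot":[[0,0,0],[0,0,0],[0,0,0],[0,0,0],[0,0,0],[0,0,0],[0,0,0],[0,0,0]],"gripper":[0,0,0,0,0,0,0,0]}' 45|head -4
python3 -m creep '{"delta_pos":[[0,0,0],[0,0,0],[0,0,0],[0,0,0],[0,0,0],[0,0,0],[0,0,0]],"rot":[[0,0,0],[0,0,0],[0,0,0],[0,0,0],[0,0,0],[0,0,0],[0,0,0]],"gripper":[255,255,255,255,255,255,255]}' 45
python3 -m creep '{"delta_pos":[[0,0,-2],[0,0,-7],[0,0,-12],[0,0,-15],[0,0,-15],[0,0,-15],[0,0,-15]],"rot":[[0,0,0],[0,0,0],[0,0,0],[0,0,0],[0,0,0],[0,0,0],[0,0,0]],"gripper":[255,255,255,255,255,255,255]}'
python3 -c 'from h import tq;tq()'
```

```text
clock: 15.52
position: [439.7, 9.5, 17.9]
tool_rot: [3.137, 0.164, 0.003]
wrist_force: [-0.3, 0.2, -0.7]
clock: 16.4
position: [438.9, 9.5, 16.6]
tool_rot: [-3.137, -0.164, 0.0]
wrist_force: [0.7, 1.3, -0.2]
opening: 0.531
grasp_force: 44.8
clock: 17.27
position: [438.3, 9.4, 164.7]
tool_rot: [-3.137, -0.163, 0.004]
wrist_force: [-0.0, -0.6, -6.3]
opening: 0.537
grasp_force: 44.8
   F,T in tool axes [-0.08  0.58  6.33] [ 0.007  0.031 -0.05 ] grip 44.8 op 0.537
```

```bash
T="python3 -c 'from h import tq;tq()'"
python3 -m creep '{"delta_pos":[[4,0,0],[4,0,0],[-4,0,0],[-4,0,0],[4,0,0],[4,0,0],[-4,0,0],[-4,0,0],[4,0,0],[4,0,0],[-4,0,0],[-4,0,0]],"rot":[[0,0,0],[0,0,0],[0,0,0],[0,0,0],[0,0,0],[0,0,0],[0,0,0],[0,0,0],[0,0,0],[0,0,0],[0,0,0],[0,0,0]],"gripper":[255,255,255,255,255,255,255,255,255,255,255,255]}'|head -2; eval $T
python3 -m creep '{"delta_pos":[[8,0,0],[8,0,0],[0,0,0],[0,0,0],[8,0,0],[8,0,0],[4,0,0],[4,0,0]],"rot":[[0,0,0],[0,0,0],[0,0,0],[0,0,0],[0,0,0],[0,0,0],[0,0,0],[0,0,0]],"gripper":[255,255,255,255,255,255,255,255]}'|head -2; eval $T
python3 -m creep '{"delta_pos":[[0,0,0],[0,0,0],[0,0,0],[0,0,0],[0,0,0],[0,0,0]],"rot":[[0,6,0],[0,12,0],[0,12,0],[0,12,0],[0,12,0],[0,12,0]],"gripper":[255,255,255,255,255,255]}'|head -1; eval $T
python3 -m creep '{"delta_pos":[[0,0,0],[0,0,0],[0,0,0],[0,0,0],[0,0,0],[0,0,0],[0,0,0],[0,0,0]],"rot":[[0,-6,0],[0,-12,0],[0,-18,0],[0,-24,0],[0,-24,0],[0,-24,0],[0,-24,0],[0,-24,0]],"gripper":[255,255,255,255,255,255,255,255]}'|head -1; eval $T
python3 -m creep '{"delta_pos":[[0,0,0],[0,0,0],[0,0,0],[0,0,0],[0,0,0],[0,0,0],[0,0,0]],"rot":[[0,8,0],[0,16,0],[0,16,0],[0,16,0],[0,16,0],[0,16,0],[0,16,0]],"gripper":[255,255,255,255,255,255,255]}'|head -1; eval $T
python3 -m creep '{"delta_pos":[[0,0,0]],"rot":[[0,0,0]],"gripper":[255]}'|head -1; eval $T
python3 -m creep '{"delta_pos":[[0,0,0],[0,0,0],[0,0,0],[0,0,0],[0,0,0],[0,0,0]],"rot":[[0,-8,0],[0,-8,0],[0,-8,0],[0,-8,0],[0,-8,0],[0,-8,0]],"gripper":[255,255,255,255,255,255]}'|head -1; eval $T
python3 -m creep '{"delta_pos":[[0,0,0]],"rot":[[0,0,0]],"gripper":[255]}'|head -1; eval $T
python3 -m creep '{"delta_pos":[[0,0,0],[0,0,0],[0,0,0]],"rot":[[0,4,0],[0,4,0],[0,4,0]],"gripper":[255,255,255]}'; eval $T
```

```text
clock: 18.77
position: [396.8, 5.2, 164.7]
   F,T in tool axes [-0.43 -0.33  5.45] [-0.032 -0.009  0.009] grip 44.9 op 0.536
clock: 19.77
position: [437.2, 9.3, 165.5]
   F,T in tool axes [1.84 0.4  7.1 ] [ 0.017  0.076 -0.043] grip 44.9 op 0.539
clock: 20.52
   F,T in tool axes [-0.79 -0.29  7.09] [ 0.005 -0.283  0.02 ] grip 44.9 op 0.532
clock: 21.52
   F,T in tool axes [ 0.96 -1.    5.96] [-0.046  0.312 -0.006] grip 44.9 op 0.534
clock: 22.4
   F,T in tool axes [-0.73  0.16  6.46] [ 0.009 -0.071  0.04 ] grip 44.9 op 0.532
clock: 22.52
   F,T in tool axes [-0.61 -0.5   5.81] [ 0.05 -0.19  0.04] grip 44.9 op 0.536
clock: 23.28
   F,T in tool axes [ 0.07 -0.75  6.73] [ 0.033  0.09  -0.01 ] grip 44.9 op 0.536
clock: 23.4
   F,T in tool axes [0.37 0.54 5.91] [-0.034  0.088  0.037] grip 44.9 op 0.536
clock: 23.78
position: [438.9, 9.4, 166.8]
tool_rot: [3.137, 0.163, -0.002]
wrist_force: [0.5, -0.3, -6.2]
opening: 0.535
grasp_force: 44.9
   F,T in tool axes [0.46 0.35 6.21] [ 0.047 -0.043 -0.015] grip 44.9 op 0.535
```

```bash
cat >> h.py <<'E'
def avg(n=12):
    v=[]
    for _ in range(n):
        camera("wrist"); s=observe(); R=Ro.from_rotvec(s["tool_rot"]).inv(); v.append(np.r_[R.apply(s["wrist_force"]),R.apply(s["wrist_torque"])])
    v=np.array(v); print("mean",v.mean(0).round(3),"sd Ty",v[:,4].std().round(3),"clock",s["clock"])
E
A="python3 -c 'from h import avg;avg()'"
python3 -m creep '{"delta_pos":[[0,0,0],[0,0,0],[0,0,0],[0,0,0],[0,0,0],[0,0,0],[0,0,0]],"rot":[[0,8,0],[0,8,0],[0,8,0],[0,8,0],[0,4,0],[0,1,0],[0,1,0]],"gripper":[255,255,255,255,255,255,255]}'|head -1; eval $A
python3 -m creep '{"delta_pos":[[0,0,0],[0,0,0],[0,0,0],[0,0,0],[0,0,0],[0,0,0],[0,0,0]],"rot":[[0,-9,0],[0,-9,0],[0,-9,0],[0,-9,0],[0,-6,0],[0,-2,0],[0,-2,0]],"gripper":[255,255,255,255,255,255,255]}'|head -1; eval $A
python3 -m creep '{"delta_pos":[[0,0,0],[0,0,0]],"rot":[[0,1,0],[0,1,0]],"gripper":[255,255]}'|head -3
```

```text
clock: 24.65
mean [-1.310e-01 -1.000e-02  6.438e+00  7.000e-03  1.500e-02  1.000e-03] sd Ty 0.031 clock 25.25
clock: 26.12
mean [ 1.730e-01  9.300e-02  6.589e+00  3.400e-02 -1.000e-03  1.300e-02] sd Ty 0.034 clock 26.725
clock: 26.98
position: [438.8, 9.4, 166.7]
tool_rot: [-3.137, -0.163, -0.001]
```

After the tilts, the level moment of the middle case doesn't shift (about −0.02 N·m, against about 0.1 with a ball inside). So the middle case is sound and goes back.

```bash
python3 -m creep '{"delta_pos":[[0,0,5],[0,0,10],[0,0,13],[0,0,14.3],[0,0,14.8],[0,0,15],[0,0,15]],"rot":[[0,0,0],[0,0,0],[0,0,0],[0,0,0],[0,0,0],[0,0,0],[0,0,0]],"gripper":[255,255,255,255,255,255,255]}'|head -4
python3 -m creep '{"delta_pos":[[0,0,0],[0,0,0],[0,0,0],[0,0,0],[0,0,0],[0,0,-4],[0,0,-10],[0,0,-15],[0,0,-18],[0,0,-18]],"rot":[[0,0,0],[0,0,0],[0,0,0],[0,0,0],[0,0,0],[0,0,0],[0,0,0],[0,0,0],[0,0,0],[0,0,0]],"gripper":[0,0,0,0,0,0,0,0,0,0]}'
python3 -c "
from h import *
go(462,-205,220,12)"
```

```text
clock: 27.85
position: [439.5, 9.4, 17.6]
tool_rot: [3.137, 0.163, 0.002]
wrist_force: [0.9, -0.0, -6.3]
clock: 29.1
position: [439.8, 9.4, 199.0]
tool_rot: [3.137, 0.163, 0.006]
wrist_force: [-0.1, 0.6, -0.5]
opening: 0.999
grasp_force: 0.0
clock 29.1 delta cm [-1.000e-02  2.155e+01 -2.090e+00] rot deg [ 0.04 -0.21 -6.04]
```

```bash
python3 -m creep '{"delta_pos":[[0,21.5,-2],[0,21.5,-2],[0,21.5,-2],[0,21.5,-2],[0,21.5,-2]],"rot":[[0,0,-6],[0,0,-6],[0,0,-6],[0,0,-6],[0,0,-6]],"gripper":[0,0,0,0,0]}'|head -2
python3 - <<'E'
from h import *
c=camera("wrist"); cv2.imwrite("pics/w3.png",c["frame"][...,::-1])
import pickle; pickle.dump(c,open("w3.pkl","wb"))
E
```

```text
clock: 29.72
position: [460.9, -206.0, 215.1]
```

View pics/w3.png

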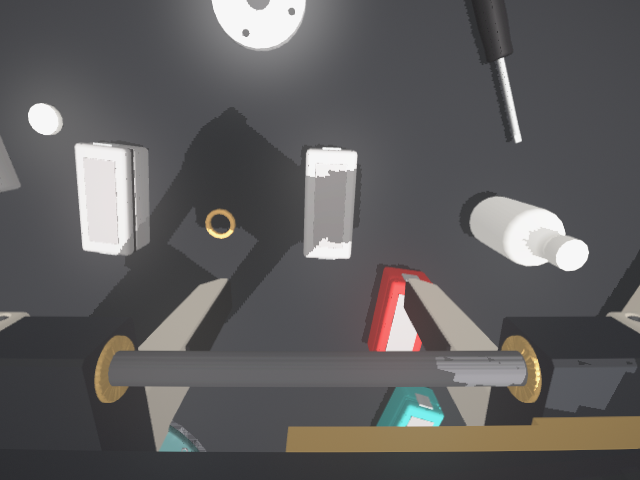

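The middle case is back upright. The right lid's corners are at (307,149), (357,151), (351,258) and (304,257), and the red case's near corners are at (387,267) and (430,273).

Run:
```python
from h import *; import pickle
c=pickle.load(open("w3.pkl","rb"))
P=ray(c,[(307,149),(357,151),(351,258),(304,257)],50)[:,:2];a=np.degrees(np.arctan2(*((P[0]+P[1]-P[2]-P[3])[::-1])));print(P.round().tolist(),P.mean(0),a)
print("red",ray(c,[(387,267),(430,273)],50).round())
go(*P.mean(0),16.7,a)
```

```text
[[530.0, -182.0], [537.0, -228.0], [432.0, -248.0], [423.0, -200.0]] [ 480.67704672 -214.26878536] 10.096703789596788
red [[ 430. -287.   50.]
 [ 433. -333.   50.]]
clock 29.775 delta cm [ 1.77  1.36 19.85] rot deg [-0.08  0.09  1.78]
```

```bash
python3 -m creep '{"delta_pos":[[1.8,1.2,5],[1.8,1.2,10],[1.8,1.2,15],[1.8,1.2,18.5],[1.8,1.2,20],[1.8,1.2,20],[1.8,1.2,20],[1.8,1.2,20]],"rot":[[0,0,1.8],[0,0,1.8],[0,0,1.8],[0,0,1.8],[0,0,1.8],[0,0,1.8],[0,0,1.8],[0,0,1.8]],"gripper":[0,0,0,0,0,0,0,0]}' 45|head -4
python3 -m creep '{"delta_pos":[[0,0,0],[0,0,0],[0,0,0],[0,0,0],[0,0,0],[0,0,0],[0,0,0]],"rot":[[0,0,0],[0,0,0],[0,0,0],[0,0,0],[0,0,0],[0,0,0],[0,0,0]],"gripper":[255,255,255,255,255,255,255]}' 45
python3 -m creep '{"delta_pos":[[0,0,-2],[0,0,-7],[0,0,-12],[0,0,-15],[0,0,-15],[0,0,-15],[0,0,-15]],"rot":[[0,0,0],[0,0,0],[0,0,0],[0,0,0],[0,0,0],[0,0,0],[0,0,0]],"gripper":[255,255,255,255,255,255,255]}'
python3 -c 'from h import tq;tq()'
```

```text
clock: 30.78
position: [482.1, -212.7, 18.0]
tool_rot: [3.128, 0.278, 0.003]
wrist_force: [-0.8, -0.6, 0.1]
clock: 31.65
position: [481.4, -212.5, 16.7]
tool_rot: [3.129, 0.278, 0.0]
wrist_force: [0.0, -1.8, -0.5]
opening: 0.534
grasp_force: 45.0
clock: 32.52
position: [480.8, -212.1, 164.9]
tool_rot: [-3.128, -0.278, 0.003]
wrist_force: [-0.5, -0.3, -5.4]
opening: 0.536
grasp_force: 45.0
   F,T in tool axes [-0.5   0.19  5.37] [-0.021  0.027  0.007] grip 45.0 op 0.536
```

```bash
T="python3 -c 'from h import tq;tq()'"; A="python3 -c 'from h import avg;avg()'"
python3 -m creep '{"delta_pos":[[4,0,0],[4,0,0],[-4,0,0],[-4,0,0],[4,0,0],[4,0,0],[-4,0,0],[-4,0,0],[4,0,0],[4,0,0],[-4,0,0],[-4,0,0]],"rot":[[0,0,0],[0,0,0],[0,0,0],[0,0,0],[0,0,0],[0,0,0],[0,0,0],[0,0,0],[0,0,0],[0,0,0],[0,0,0],[0,0,0]],"gripper":[255,255,255,255,255,255,255,255,255,255,255,255]}'|head -2; eval $T
python3 -m creep '{"delta_pos":[[8,0,0],[8,0,0],[0,0,0],[0,0,0],[8,0,0],[8,0,0],[4,0,0],[4,0,0]],"rot":[[0,0,0],[0,0,0],[0,0,0],[0,0,0],[0,0,0],[0,0,0],[0,0,0],[0,0,0]],"gripper":[255,255,255,255,255,255,255,255]}'|head -2; eval $T
python3 -m creep '{"delta_pos":[[0,0,0],[0,0,0],[0,0,0],[0,0,0],[0,0,0],[0,0,0],[0,0,0]],"rot":[[0,8,0],[0,8,0],[0,8,0],[0,8,0],[0,4,0],[0,1,0],[0,1,0]],"gripper":[255,255,255,255,255,255,255]}'|head -1; eval $A
python3 -m creep '{"delta_pos":[[0,0,0],[0,0,0],[0,0,0],[0,0,0],[0,0,0],[0,0,0],[0,0,0]],"rot":[[0,-9,0],[0,-9,0],[0,-9,0],[0,-9,0],[0,-6,0],[0,-2,0],[0,-2,0]],"gripper":[255,255,255,255,255,255,255]}'|head -1; eval $A
python3 -m creep '{"delta_pos":[[0,0,0],[0,0,0]],"rot":[[0,1,0],[0,1,0]],"gripper":[255,255]}'|head -3
python3 -c "
from h import *
go(657,-105,165,10)"
```

```text
clock: 34.02
position: [440.1, -219.6, 165.9]
   F,T in tool axes [0.48 0.51 4.33] [0.019 0.048 0.009] grip 45.0 op 0.536
clock: 35.02
position: [480.2, -212.7, 166.7]
   F,T in tool axes [0.75 1.3  5.44] [0.05  0.076 0.037] grip 45.0 op 0.534
clock: 35.9
mean [-7.700e-02  3.800e-02  4.692e+00  1.400e-02 -2.600e-02 -4.000e-03] sd Ty 0.024 clock 36.5
clock: 37.38
mean [-0.134  0.006  4.931  0.014  0.03   0.016] sd Ty 0.035 clock 37.975
clock: 38.22
position: [481.3, -212.5, 166.7]
tool_rot: [3.129, 0.278, 0.001]
clock 38.225 delta cm [19.19 -7.48  0.18] rot deg [ 0.01 -0.03  0.15]
```

The result is ambiguous, so I'll repeat it with averaged static tilts of ±12° and ±3°.

```bash
A="python3 -c 'from h import avg;avg(11)'"
python3 -m creep '{"delta_pos":[[0,0,0],[0,0,0],[0,0,0],[0,0,0],[0,0,0],[0,0,0]],"rot":[[0,6,0],[0,12,0],[0,12,0],[0,12,0],[0,12,0],[0,12,0]],"gripper":[255,255,255,255,255,255]}'|head -1; eval $A
python3 -m creep '{"delta_pos":[[0,0,0],[0,0,0],[0,0,0],[0,0,0],[0,0,0],[0,0,0]],"rot":[[0,-5,0],[0,-9,0],[0,-9,0],[0,-9,0],[0,-9,0],[0,-9,0]],"gripper":[255,255,255,255,255,255]}'|head -1; eval $A
python3 -m creep '{"delta_pos":[[0,0,0],[0,0,0],[0,0,0],[0,0,0],[0,0,0],[0,0,0],[0,0,0]],"rot":[[0,-8,0],[0,-15,0],[0,-15,0],[0,-15,0],[0,-15,0],[0,-15,0],[0,-15,0]],"gripper":[255,255,255,255,255,255,255]}'|head -1; eval $A
python3 -m creep '{"delta_pos":[[0,0,0],[0,0,0],[0,0,0],[0,0,0],[0,0,0],[0,0,0]],"rot":[[0,5,0],[0,9,0],[0,9,0],[0,9,0],[0,9,0],[0,9,0]],"gripper":[255,255,255,255,255,255]}'|head -1; eval $A
python3 -m creep '{"delta_pos":[[0,0,0],[0,0,0]],"rot":[[0,3,0],[0,3,0]],"gripper":[255,255]}'|head -3
```

```text
clock: 38.98
mean [-8.060e-01  1.390e-01  4.729e+00  4.000e-03 -3.040e-01  1.000e-03] sd Ty 0.033 clock 39.525
clock: 40.28
mean [ 0.067  0.016  5.026  0.01  -0.077  0.006] sd Ty 0.017 clock 40.825
clock: 41.7
mean [1.087 0.3   4.789 0.028 0.285 0.   ] sd Ty 0.029 clock 42.25
clock: 43.0
mean [ 0.099  0.058  4.696 -0.006  0.074 -0.021] sd Ty 0.019 clock 43.55
clock: 43.8
position: [481.1, -212.6, 166.8]
tool_rot: [3.129, 0.277, 0.0]
```

The ball rolls to the low end, which acts against the pendulum moment. Its sign is therefore opposite to what I assumed earlier. With a common lever arm of 0.29 m:

| Case | Measured moment change (N·m) | Sound case would give | Ball would give | Verdict |
|---|---|---|---|---|
| Left | 0.363 (±12°) | 0.31 | 0.21 | sound |
| Right | 0.151 (±3°; the ±12° and ±1° readings scale the same way) | 0.148 | 0.048 | sound |
| Middle | −0.016 (±1°) | +0.065 | −0.035 | rattler |

I'll put the right case back, pick up the middle one again and confirm.

```bash
python3 -m creep '{"delta_pos":[[0,0,5],[0,0,10],[0,0,13],[0,0,14.3],[0,0,14.8],[0,0,15],[0,0,15]],"rot":[[0,0,0],[0,0,0],[0,0,0],[0,0,0],[0,0,0],[0,0,0],[0,0,0]],"gripper":[255,255,255,255,255,255,255]}'|head -4
python3 -m creep '{"delta_pos":[[0,0,0],[0,0,0],[0,0,0],[0,0,0],[0,0,0],[0,0,-4],[0,0,-10],[0,0,-11],[0,0,-11]],"rot":[[0,0,0],[0,0,0],[0,0,0],[0,0,0],[0,0,0],[0,0,0],[0,0,0],[0,0,0],[0,0,0]],"gripper":[0,0,0,0,0,0,0,0,0]}'
python3 -c "
from h import *
go(438.9,9.4,127,5.97)"
```

```text
clock: 44.68
position: [481.9, -212.7, 17.6]
tool_rot: [3.129, 0.278, 0.002]
wrist_force: [-1.1, 0.7, -6.3]
clock: 45.8
position: [481.6, -212.5, 126.8]
tool_rot: [3.129, 0.278, 0.001]
wrist_force: [0.1, -0.3, -1.2]
opening: 1.002
grasp_force: 0.0
clock 45.8 delta cm [ -0.28 -22.59  -0.03] rot deg [ 0.03 -0.04  4.2 ]
```

```bash
python3 -m creep '{"delta_pos":[[-0.3,-22.6,0],[-0.3,-22.6,0],[-0.3,-22.6,0],[-0.3,-22.6,0],[-0.3,-22.6,0],[-0.3,-22.6,0]],"rot":[[0,0,4.2],[0,0,4.2],[0,0,4.2],[0,0,4.2],[0,0,4.2],[0,0,4.2]],"gripper":[0,0,0,0,0,0]}'|head -3
python3 - <<'E'
from h import *
go(438.9,9.4,16.7,5.97)
c=camera("side"); cv2.imwrite("pics/s2.png",c["frame"][...,::-1])
E
```

```text
clock: 46.55
position: [438.3, 9.2, 125.5]
tool_rot: [3.137, 0.164, -0.003]
clock 46.55 delta cm [ 8.000e-02 -1.000e-02  1.088e+01] rot deg [-0.    0.1   0.02]
```

View pics/s2.png

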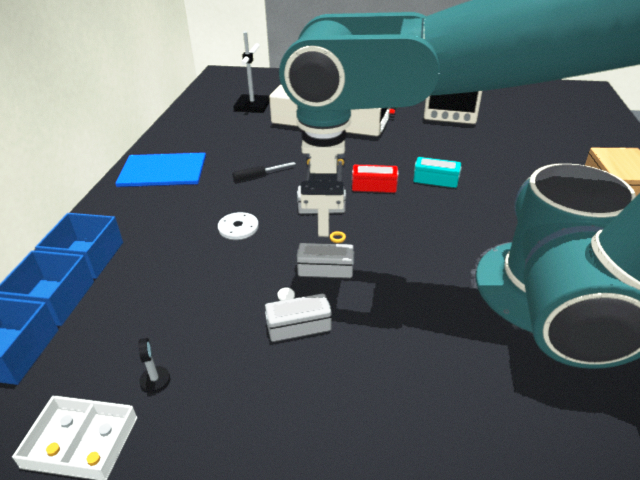

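The gripper is above the middle case at (326,260). The left case stands in its old place at (299,318), and the cap and ring haven't moved.

```bash
A="python3 -c 'from h import avg;avg(10)'"
python3 -m creep '{"delta_pos":[[0,0,4],[0,0,8],[0,0,10.3],[0,0,11],[0,0,11],[0,0,11]],"rot":[[0,0,0],[0,0,0],[0,0,0],[0,0,0],[0,0,0],[0,0,0]],"gripper":[0,0,0,0,0,0]}' 45|head -4
python3 -m creep '{"delta_pos":[[0,0,0],[0,0,0],[0,0,0],[0,0,0],[0,0,0],[0,0,0],[0,0,0]],"rot":[[0,0,0],[0,0,0],[0,0,0],[0,0,0],[0,0,0],[0,0,0],[0,0,0]],"gripper":[255,255,255,255,255,255,255]}' 45
python3 -m creep '{"delta_pos":[[0,0,-2],[0,0,-7],[0,0,-12],[0,0,-15],[0,0,-15]],"rot":[[0,0,0],[0,0,0],[0,0,0],[0,0,0],[0,0,0]],"gripper":[255,255,255,255,255]}'|head -3
python3 -m creep '{"delta_pos":[[0,0,0],[0,0,0],[0,0,0],[0,0,0],[0,0,0],[0,0,0],[0,0,0]],"rot":[[0,6,0],[0,6,0],[0,6,0],[0,3,0],[0,3,0],[0,3,0],[0,3,0]],"gripper":[255,255,255,255,255,255,255]}'|head -1; eval $A
python3 -m creep '{"delta_pos":[[0,0,0],[0,0,0],[0,0,0],[0,0,0],[0,0,0],[0,0,0],[0,0,0],[0,0,0]],"rot":[[0,-9,0],[0,-9,0],[0,-9,0],[0,-6,0],[0,-6,0],[0,-6,0],[0,-6,0],[0,-6,0]],"gripper":[255,255,255,255,255,255,255,255]}'|head -1; eval $A
python3 -m creep '{"delta_pos":[[0,0,0],[0,0,0]],"rot":[[0,3,0],[0,3,0]],"gripper":[255,255]}'|head -3
python3 -c "
from h import *
go(657,-106,166.5,5.97)"
```

```text
clock: 47.35
position: [439.2, 9.2, 17.7]
tool_rot: [3.137, 0.163, 0.002]
wrist_force: [0.0, 0.0, 0.6]
clock: 48.22
position: [438.6, 9.5, 16.7]
tool_rot: [3.137, 0.163, -0.0]
wrist_force: [0.1, -0.3, 1.4]
opening: 0.534
grasp_force: 44.8
clock: 48.85
position: [439.1, 9.5, 167.8]
tool_rot: [3.137, 0.163, 0.004]
clock: 49.72
mean [-2.850e-01  1.720e-01  6.214e+00  3.400e-02 -4.000e-02 -3.000e-03] sd Ty 0.035 clock 50.225
clock: 51.22
mean [ 0.128  0.168  6.357  0.028  0.045 -0.008] sd Ty 0.021 clock 51.725
clock: 51.98
position: [438.3, 9.5, 166.8]
tool_rot: [3.137, 0.163, 0.001]
clock 51.975 delta cm [20.55 13.76  0.04] rot deg [ 0.   -0.02 -0.01]
```

The ±3° moment change is 0.085 N·m (0.194 if sound, 0.094 with a ball), so the middle case rattles. I'll bring it forward.

```bash
python3 -m creep '{"delta_pos":[[2.5,1.7,0],[6.5,4.4,0],[10.5,7,0],[14.5,9.7,0],[18,12,0],[20,13.4,0],[20.6,13.8,0],[20.6,13.8,0],[20.6,13.8,0],[20.6,13.8,0],[20.6,13.8,0],[20.6,13.8,0]],"rot":[[0,0,0],[0,0,0],[0,0,0],[0,0,0],[0,0,0],[0,0,0],[0,0,0],[0,0,0],[0,0,0],[0,0,0],[0,0,0],[0,0,0]],"gripper":[255,255,255,255,255,255,255,255,255,255,255,255]}'
python3 - <<'E'
from h import *
go(657,-106,166.5,5.97)
c=camera("scene"); cv2.imwrite("pics/f.png",c["frame"][...,::-1])
E
```

```text
clock: 53.48
position: [657.7, -106.3, 166.8]
tool_rot: [3.137, 0.164, 0.0]
wrist_force: [-0.2, 0.3, -6.6]
opening: 0.539
grasp_force: 44.9
clock 53.475 delta cm [-0.07 -0.03  0.03] rot deg [ 0.   -0.01  0.  ]
```

View pics/f.png

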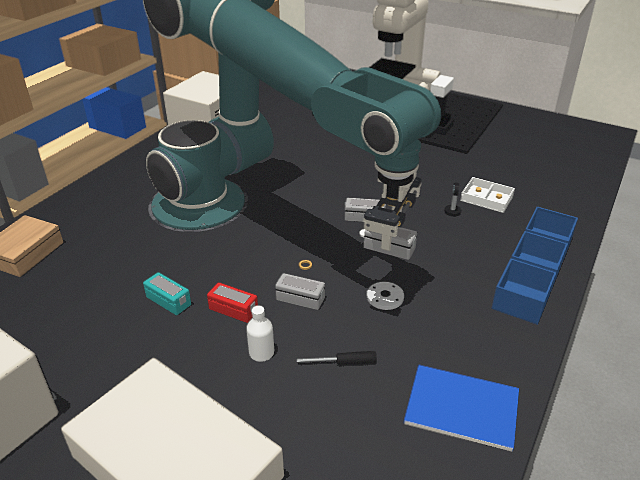

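The case is held level at (390,240), above the disc at (385,294). The left and right cases stand in their places and nothing else has moved.

```bash
python3 -c "
from cell import job
print(job.close_job())"
```

```text
the job is handed in; nothing more can be done
None
```

The middle case is the one that rattles; I handed the job in at about 53.5 s with it held still and level above the disc, underside about 15 cm up, and the two sound cases back upright in their places.

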